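# Load the turning slicer and hold its knife carriage at the start mark

## Task

Take the white radish with bored ends off the cutting board, lay it on the rests of the turning slicer and slide the tailstock up until the radish is pinched between the two centres, flush against the toothed drive disc. Then, with the radish let go, draw the knife carriage out by the black front handle against its springs until its pointer stands beside the red rider, keeping the knife off the radish, and finish still holding the handle there: I will turn the crank, and the springs take the knife back if you let go. Leave everything else on the worktop where it is.

Things in the scene. Friction and masses are not known exactly. Their poses are not given: they have to be found in the camera images.
- radish: Trimmed white radish, a plain cylinder 50 mm in diameter and 130 mm long, about 250 g (0.18 to 0.33 kg), lying on the cutting board (20 mm thick). Each end has a bored centre hole 14 mm in diameter, 16 mm deep; both ends are alike. Origin: the middle of the cylinder, on its axis; its x axis runs along the cylinder.
- slicer: Turning slicer: aluminium base 260 x 400 mm, green headstock and tailstock, fixed to the worktop, turned up to 0.2 rad. Origin on the worktop under the middle of the working space; x points away from the operator (front handle to knife), y along the turning axis from headstock to tailstock, z up. Turning axis at x = 0, z = 95 mm. Two bed bars at x = -30 and +30 mm, tops at z = 58 mm.
- rests (a point): Point on the turning axis (x = 0, y = 0, z = 95 mm of the slicer), midway between two white V rests at y = -40 and +40 mm (rounded pads 20 mm long in y, open above). A radish laid on them has its axis 1 mm under this point and slides on them along y; closing the centres lifts it 1 mm. When home, its middle is at this point.
- drive_disc (a point): Middle of the face of the toothed steel drive disc (42 mm across) on the headstock, y = -65 mm of the slicer; home, the radish's end is flush on it. Its pointed centre reaches 10 mm further in +y, 13 mm thick at the root. Green headstock behind it: y = -80 to -120 mm, 76 mm deep in x, top at z = 120 mm; crank beyond, to y = -206 mm.
- tailstock (a joint): Slide of the green tailstock along the bed, m: 0 = fully back, grows as it moves towards the headstock; 0.060 = its centre seated in a radish that is flush on the drive disc (0.068 = end of travel). Starts at 0 to 0.020. Stays where it is left (slides with about 5 N).
- tail_knob (a point): Grip point of the upright black knob on top of the tailstock, diameter 22 mm; the point is on the knob's axis, 14 mm below its top (knob z = 119 to 155 mm above the worktop, tailstock body top at 116 mm). The tailstock body is 76 mm in x and 45 mm in y, centred under the knob.
- tail_tip (a point): Tip of the tailstock's pointed centre (cone 14 mm long, 18 mm across its base, on a 24 mm spindle).
- carriage (a joint): Travel of the knife carriage, m: 0 = home, held there by its springs; grows as the handle is pulled towards the slicer's -x; stop at 0.070. Pull needed: about 5 N to start plus 1.2 N per 10 mm.
- draw_handle: Black round bar handle at the front of the knife carriage, 16 mm thick, along the slicer's y, 100 mm between its two posts. Origin: middle of the bar, 78 mm above the worktop; carriage at home: at x = -135 mm in the slicer's frame. Below it the carriage's cross bar (top z = 44 mm) and the base.
- knife_blade: Steel knife on the carriage, behind the radish: a sloping plate 124 mm long (along y), edge up. Origin: middle of the edge, 98 mm above the worktop; carriage at home: at x = +85 mm in the slicer's frame. It moves to -x with the carriage and meets the loaded radish at a travel of about 60 mm. A round steel pressure bar lies just above it; knife assembly top at z = 121 mm.
- pointer (a point): Tip of the black pointer on the left side bar of the knife carriage, beside the scale. It moves with the carriage.
- rider: Red rider clamped on the scale of the slicer, 8 mm wide along the slicer's x; origin: its middle. It shows where the pointer must stand; it does not move. It is set 28 to 46 mm ahead (towards the slicer's -x) of the pointer's home.
- nakiri: Kitchen knife with dark rectangular blade (165 x 50 mm) and wooden handle, lying on the left of the board; origin on its underside at the heel of the blade. Leave alone.
- chilli_bowl: White fluted bowl of sliced red chillies, 145 mm across, 50 mm high; origin under its centre. Leave alone.
- fork: Steel fork, 190 mm long; origin on its underside near the middle. Leave alone.
- carrot: Carrot, 155 mm long, 33 mm thick; origin under its middle. Leave alone.
- oil_bottle: Amber oil bottle, 60 mm in diameter, 220 mm high; origin under its centre. Leave alone.
- pepper_mill: Dark wooden pepper mill, 56 mm in diameter, 165 mm high; origin under its centre. Leave alone.
- ramekin: Small blue ceramic ramekin, 80 mm across, 45 mm high; origin under its centre. Leave alone.
Mind the look-alikes: they are no part of the job. Of the things that look like the radish, the middle-sized one is meant.

How it is judged:
By the outcome, as a careful person would: the job done as asked, in the order asked, and still so for the second after the job is handed in, while the arm keeps its last pose, push and grip.
It also fails if it takes over 58 s, if anything falls off the work surface, if the arm or the gripper's body presses on something with over 40 N, if the wrist force passes 120 N, or if a joint passes its speed limit or range.

## Robot

A 6-joint arm with a two-finger parallel gripper is mounted at the origin on the work surface. World frame = base frame: x ahead of the robot, y to its left, z up, the work surface at z = 0. Lengths are in m, angles in rad, forces in N, time in s.
With the tool pointing down it reaches from about 0.25 to 0.8 m from the base axis. Payload 8.5 kg.
Tool frame: the origin (TCP) lies on the centre line of the jaws, within the pads' length; the fingertips stand 11 mm ahead of it and the grasp point (between the pads) lies 8 mm behind it; z points along the fingers, y is the line along which they close (so a half turn about z gives the same grasp; the last joint's range is limited). The gripper opens to 85 mm and grips with 20 to 120 N. Pads are 22 mm wide; open, the fingers measure 114 mm over their backs; the gripper's body (76 mm by 85 mm) begins 54 mm behind the grasp point. The pads swing forward as they close: fully open they stand 13 mm farther back than shut.
Start: joints at [-1.31, 0.238, -0.013, 1.319, 0, 1.571], TCP at [0.135, -0.507, 0.221] pointing down, gripper open.
Joint ranges: [-2.66, 2.66], [-1.03, 1.9], [-1.14, 1.46], [-1.82, 2.27], [-1.45, 1.34], [-3.14, 3.14]. Speed limits (rad/s): [2.22, 2.22, 2.79, 3.14, 3.14, 3.14].

## Interface

Orientations are given as a unit quaternion [w, x, y, z].
In Python, from plant import manip, status, viewer, spotter gives the robot as it stands. Calls block until the motion is done:
- manip.movep(position, orientation): joint-space move of the TCP to a pose.
- manip.servo_line(position, ori=None, max_speed=0.15, contact_N=None): straight line of the TCP; ori=None keeps the orientation; max_speed is the mean speed in m/s. With contact_N (N) it stops when the force on the tool has changed by that much, and returns True; else False.
- manip.goto_joints(angles): joint-space move.
- manip.grip(opening): opening from 0.0 (shut) to 1.0 (fully open); the grip force is fixed at half the most; returns when the fingers have stopped.
- manip.dwell(seconds).
- manip.inverse_kinematics(position, orientation): joint angles nearest the present ones, or None.
- status.get_state(): the state.
- viewer.capture(name): name is "side" or "top" or "wrist"; returns a dict with "image" (384x512x3 uint8, blue, green, red), "depth" (384x512 float32, m along the optical axis (not along the pixel's ray), 0 where there is no reading), "mtx" (3x3 intrinsics, pixels), "view" (4x4, takes a point from world to camera coordinates); the wrist camera has in their place "tool_from_camera" (4x4, takes a point from camera to tool coordinates, whose origin is the TCP and whose axes are the flange's). Camera axes: x right, y up, looking along -z (the intrinsics and any distortion apply to the point x, -y, -z); pixel columns grow to the right and rows downward; lengths in m; the calibration is good to about 2 mm. A picture is of the moment at which its call begins: read the wrist's pose just before it.
A pose or a line that the arm cannot do raises manip.PlanningError and nothing moves.
- manip.job_done(): hands the job in; it is judged then, once.
Trained networks look in the newest picture that a camera, given by its name, has taken for a name from the list of things; names that differ only in an ending like _2 or _b are one class to them, and where a whole thing is asked for, a point or a joint stands for the part that bears it (a point fixed in the world has none). Each returns a list of dicts, best first, with "conf" (0 to 1); they miss things now and then, are a little off and sometimes report something else, mostly with a low value. They report only what shows in the picture. A call takes as long as a camera call. They do not tell look-alikes from the thing itself.
- spotter.search_frame(camera, name): "position" ([column, row] as shares, 0 to 1, of the picture: columns of its width, rows of its height, amid what is visible of it).
The state is a dict: "time": time; "joint_pos": joint angles; "qvel": joint speeds; "effort": joint torques, N m; "tool_pos": TCP position; "orientation": TCP orientation; "ft_force": force on the tool from outside, world axes, zero at the start; "wrist_torque": the same for the moment, N m; "gripper_width": opening from 0.0 (shut) to 1.0 (fully open); "grip_force": force on a finger pad.
Only numpy, scipy, OpenCV 4.12 (cv2) and the standard library are available. Lean on these libraries where they do the work, as an engineer would, in place of code of your own. Each camera call takes 0.05 s, during which the arm holds its last target. There are 200 camera calls.

## Working session

There is one attempt and no reset: what is moved stays moved. The work goes in short steps, each a Python script; the robot and the scene stay as the last script left them, time stands still between calls to the robot, and variables do not carry over. Pictures are saved under pics/ and viewed, at most 12 in all, crops included, and the job is handed in when it is done.

```bash
ls; mkdir -p pics; cat > h.py <<'E'
import numpy as np, cv2, time
from plant import manip, status, viewer, spotter
def world(c,u,v,d=None):
    d=c['depth'][int(round(v)),int(round(u))] if d is None else d
    K=np.array(c['mtx']);p=np.array([(u-K[0,2])/K[0,0]*d,-(v-K[1,2])/K[1,1]*d,-d,1])
    return (np.linalg.inv(np.array(c['view']))@p)[:3]
def cloud(c):
    K=np.array(c['mtx']);d=c['depth'];h,w=d.shape
    u,v=np.meshgrid(np.arange(w),np.arange(h))
    P=np.stack([(u-K[0,2])/K[0,0]*d,-(v-K[1,2])/K[1,1]*d,-d,np.ones_like(d)],-1)
    W=(P@np.linalg.inv(np.array(c['view'])).T)[...,:3]
    W[d<=0]=np.nan
    return W
def proj(c,p):
    q=np.array(c['view'])@np.r_[p,1];K=np.array(c['mtx']);x=[q[0]/-q[2],-q[1]/-q[2]]
    return K[0,0]*x[0]+K[0,2],K[1,1]*x[1]+K[1,2]
E
python3 - <<'E'
from h import *
import pickle
for n in('top','side'):
    c=viewer.capture(n);pickle.dump({k:c[k] for k in c},open(n+'.pkl','wb'));cv2.imwrite(f'pics/{n}0.png',c['image'])
    print(n,c.keys(),np.array(c['mtx']).round(1).tolist(),np.array(c['view']).round(3).tolist())
    for o in('radish','slicer','tail_knob','tail_tip','draw_handle','pointer','rider','drive_disc','rests','knife_blade'):
        try:
            r=spotter.search_frame(n,o)
            print(o,[(round(x['conf'],2),round(x['position'][0]*512),round(x['position'][1]*384),world(c,x['position'][0]*512,x['position'][1]*384).round(3).tolist()) for x in r[:5]])
        except Exception as e: print(o,e)
print(status.get_state())
E
```

```text
pics
top dict_keys(['image', 'depth', 'mtx', 'view']) [[487.0, 0.0, 262.5], [0.0, 487.0, 195.3], [0.0, 0.0, 1.0]] [[-0.007, -1.0, -0.0, 0.026], [0.996, -0.007, 0.089, -0.525], [-0.089, 0.001, 0.996, -1.69], [0.0, 0.0, 0.0, 1.0]]
radish [(0.81, 173, 207, [0.483, 0.331, 0.059]), (0.67, 315, 257, [0.308, -0.154, 0.062]), (0.6, 89, 215, [0.457, 0.627, 0.035])]
slicer [(0.61, 300, 163, [0.641, -0.111, 0.014])]
tail_knob [(0.67, 262, 153, [0.651, 0.025, 0.155])]
tail_tip [(0.74, 261, 158, [0.639, 0.026, 0.136]), (0.25, 316, 138, [0.716, -0.163, 0.079])]
draw_handle [(0.74, 299, 204, [0.49, -0.102, 0.084])]
pointer [(0.6, 304, 140, [0.716, -0.124, 0.048])]
rider []
drive_disc [(0.62, 298, 164, [0.634, -0.104, 0.02]), (0.56, 171, 206, [0.487, 0.337, 0.065])]
rests [(0.97, 302, 162, [0.642, -0.119, 0.025]), (0.39, 129, 210, [0.478, 0.49, 0.023])]
knife_blade [(0.74, 397, 220, [0.433, -0.448, 0.027]), (0.48, 312, 137, [0.712, -0.146, 0.112])]
side dict_keys(['image', 'depth', 'mtx', 'view']) [[384.0, 0.0, 257.1], [0.0, 384.0, 191.1], [0.0, 0.0, 1.0]] [[-0.956, -0.293, -0.01, 0.479], [0.171, -0
[... 758 characters left out ...]
': 1.1, 'joint_pos': array([-1.30999521e+00,  2.38185414e-01, -1.35493954e-02,  1.31922040e+00,
        8.56897212e-06,  1.57083516e+00]), 'qvel': array([ 0.00016631, -0.00063201,  0.00015835, -0.00085588, -0.00093225,
       -0.0008946 ]), 'effort': array([ 1.46353606e-03, -5.38592649e+01,  3.46700370e+01,  3.10207426e-03,
        3.47994580e-05,  3.28777539e-06]), 'tool_pos': array([ 0.13535543, -0.50716747,  0.22096462]), 'orientation': array([-7.93240701e-05,  9.91512409e-01,  1.30012062e-01, -6.08331722e-06]), 'ft_force': array([ 0.81651769, -0.93908863,  0.04077012]), 'wrist_torque': array([-0.01083006, -0.01676425, -0.02117583]), 'grip_force': 0.0, 'gripper_width': 1.0025830446847626}
```

View pics/top0.png

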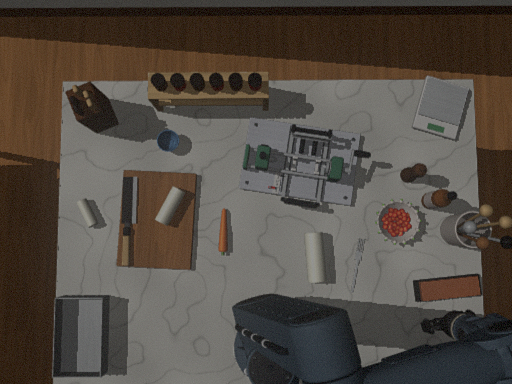

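View pics/side0.png

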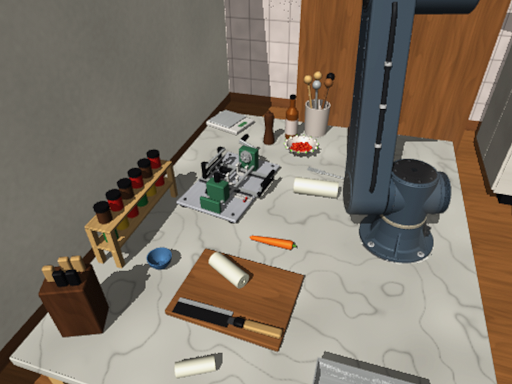

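Three white cylinders show in the top view. The small one is at (89,215), the middle-sized one on the board at (173,207), and the large one at (315,257). The one on the board is the one meant: it is middle-sized and lies on the cutting board. Next I look closer with the wrist camera.

```bash
cat >> h.py <<'E'
from scipy.spatial.transform import Rotation as R
def qd(a):  # tool down, tool x axis at world angle a (tool y at a-90deg)
    return [0,np.cos(a/2),np.sin(a/2),0]
def pose():
    s=status.get_state();q=np.array(s['orientation']);T=np.eye(4)
    T[:3,:3]=R.from_quat(q[[1,2,3,0]]).as_matrix();T[:3,3]=s['tool_pos'];return T
def wrist():
    T=pose();c=dict(viewer.capture('wrist'));c['view']=np.linalg.inv(T@np.array(c['tool_from_camera']));return c
E
python3 - <<'E'
from h import *
import pickle
c=wrist();print(np.array(c['tool_from_camera']).round(3).tolist(),np.array(c['mtx']).round(1).tolist())
t=pickle.load(open('top.pkl','rb'));W=cloud(t)
sub=W[180:235,150:195].reshape(-1,3);b=sub[(sub[:,2]>.045)&(sub[:,2]<.09)]
m=b.mean(0);u,s,vt=np.linalg.svd(b[:,:2]-m[:2],full_matrices=False);pr=(b[:,:2]-m[:2])@vt.T
print('radish',m,vt[0],np.ptp(pr[:,0]),np.ptp(pr[:,1]),b[:,2].max())
for a in(1.57,0.,):
  for p in([.55,-.1,.45],[.5,-.1,.42],[.6,-.1,.4],[.48,.33,.4]):
    try:q=manip.inverse_kinematics(p,qd(a));print(a,p,None if q is None else np.round(q,2))
    except Exception as e:print(e)
E
```

```text
[[0.001, 0.96, 0.28, 0.072], [1.0, -0.001, -0.001, 0.0], [-0.001, 0.28, -0.96, -0.154], [0.0, 0.0, 0.0, 1.0]] [[270.6, 0.0, 256.5], [0.0, 270.6, 193.4], [0.0, 0.0, 1.0]]
radish [0.48692683 0.34132252 0.06416979] [-0.88360414  0.46823468] 0.12910903459090767 0.05035685674500376 0.08032625423771278
1.57 [0.55, -0.1, 0.45] [-0.18  0.36  0.76  1.97  0.    1.39]
1.57 [0.5, -0.1, 0.42] [-0.2   0.23  0.49  1.83  0.    1.37]
1.57 [0.6, -0.1, 0.4] [-0.17  0.43  0.72  1.87  0.    1.41]
1.57 [0.48, 0.33, 0.4] [0.6  0.37 0.63 1.83 0.   2.17]
0.0 [0.55, -0.1, 0.45] [-0.18  0.36  0.76  1.97  0.    2.96]
0.0 [0.5, -0.1, 0.42] [-0.2   0.23  0.49  1.83  0.    2.94]
0.0 [0.6, -0.1, 0.4] [-0.17  0.43  0.72  1.87  0.    2.98]
0.0 [0.48, 0.33, 0.4] [ 0.6   0.37  0.63  1.83  0.   -2.54]
```

```bash
python3 - <<'E'
from h import *
import pickle
manip.movep([.6,-.06,.30],qd(1.57))
c=wrist();pickle.dump(c,open('w1.pkl','wb'));cv2.imwrite('pics/w1.png',cv2.resize(c['image'],(800,600)))
for o in('tail_knob','tail_tip','draw_handle','pointer','rider','drive_disc','rests'):
    r=spotter.search_frame('wrist',o)
    print(o,[(round(x['conf'],2),round(x['position'][0]*512),round(x['position'][1]*384),world(c,x['position'][0]*512,x['position'][1]*384).round(3).tolist()) for x in r[:3]])
print(status.get_state()['time'])
E
```

```text
tail_knob [(0.87, 295, 107, [0.641, 0.018, 0.157])]
tail_tip [(0.73, 340, 219, [0.723, -0.139, 0.081]), (0.72, 294, 108, [0.64, 0.016, 0.155]), (0.41, 272, 172, [0.626, -0.079, 0.024])]
draw_handle [(0.85, 185, 198, [0.498, -0.105, 0.085])]
pointer [(0.9, 270, 170, [0.622, -0.075, 0.035])]
rider []
drive_disc [(0.87, 279, 175, [0.637, -0.084, 0.025])]
rests [(0.88, 283, 173, [0.643, -0.079, 0.035])]
3.8667
```

View pics/w1.png

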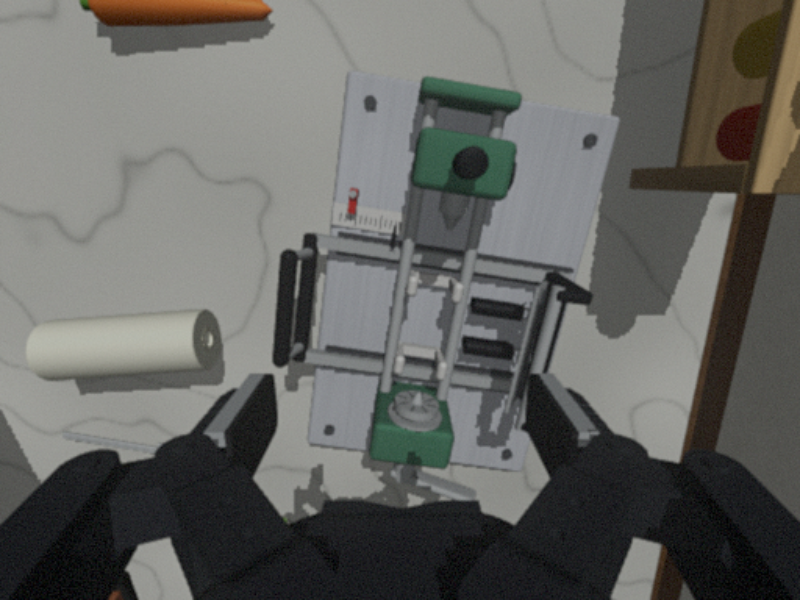

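The wrist view shows these, in its 800x600 pixels:
- Knob at (470,162).
- Headstock disc at (415,405).
- Handle bar from (288,255) to (283,360).
- Red rider at (353,203).
- Pointer tip at about (394,237).

Next I fit the slicer pose.

```bash
python3 - <<'E'
from h import *
import pickle
c=pickle.load(open('w1.pkl','rb'));t=pickle.load(open('top.pkl','rb'))
for n,k in(('w',c),('t',t)):
    W=cloud(k).reshape(-1,3);img=k['image'].reshape(-1,3).astype(int)
    g=(img[:,1]>img[:,2]*1.3)&(img[:,1]>img[:,0]*1.1)
    def box(x0,x1,y0,y1,z0,z1):return (W[:,0]>x0)&(W[:,0]<x1)&(W[:,1]>y0)&(W[:,1]<y1)&(W[:,2]>z0)&(W[:,2]<z1)
    kn=W[box(.6,.7,-.03,.06,.145,.165)];print(n,'knob',len(kn),kn.mean(0),(kn.max(0)+kn.min(0))/2,np.ptp(kn,axis=0))
    for nm,m in(('head',box(.55,.7,-.3,-.14,.11,.128)&g),('tail',box(.55,.7,-.04,.07,.108,.124)&g),('handle',box(.44,.535,-.18,-.03,.076,.095))):
        P=W[m]
        if len(P)<8: print(nm,len(P));continue
        r=cv2.minAreaRect(P[:,:2].astype(np.float32)*1000)
        print(n,nm,len(P),P.mean(0).round(4),np.round(r[0],1),np.round(r[1],1),round(r[2],1),np.median(P[:,2]).round(4))
# base rectangle: points z 5..20mm silhouettes
im=c['image'];cv2.imwrite('pics/crop.png',cv2.resize(im[100:165,195:295],(800,520),interpolation=cv2.INTER_CUBIC))
hsv=cv2.cvtColor(im,cv2.COLOR_BGR2HSV);m=((hsv[...,0]<8)|(hsv[...,0]>172))&(hsv[...,1]>120)&(hsv[...,2]>60);m[:,:200]=0;m[:100]=0;m[160:]=0;m[:,260:]=0
v,u=np.nonzero(m);print('red',len(u),u.mean(),v.mean(),u.min(),u.max(),v.min(),v.max());W=cloud(c);print(W[m][:20].round(4))
E
```

```text
w knob 359 [0.64807028 0.02033195 0.15510654] [0.64853194 0.02071347 0.1513913 ] [0.02132469 0.02109211 0.01220327]
w head 1184 [ 0.6088 -0.2231  0.1199] [ 609.2 -224.6] [38.1 73.2] 82.4 0.1204
w tail 1905 [0.6469 0.0214 0.1162] [649.1  21. ] [43.7 75.7] 80.6 0.1164
w handle 836 [ 0.494  -0.1033  0.0845] [ 492.4 -106.8] [115.3  16. ] 81.0 0.0851
t knob 34 [0.64659546 0.02175428 0.15371978] [0.64635928 0.02193244 0.15325482] [0.01883475 0.01645937 0.01503245]
t head 222 [ 0.6076 -0.2232  0.1195] [ 608.3 -224. ] [37.1 71.7] 80.2 0.1194
t tail 188 [0.6476 0.0242 0.1155] [647.9  22.8] [43.  73.1] 82.4 0.1154
t handle 141 [ 0.4902 -0.105   0.0844] [ 490.8 -104.2] [110.1  16.2] 81.4 0.0845
red 41 225.17073170731706 131.1219512195122 223 228 121 136
[[ 5.582e-01  1.000e-04  3.530e-02]
 [ 5.582e-01 -1.300e-03  3.580e-02]
 [ 5.521e-01 -8.500e-03  3.670e-02]
 [ 5.566e-01 -8.500e-03  3.730e-02]
 [ 5.518e-01 -1.000e-02  3.530e-02]
 [ 5.535e-01 -1.000e-02  3.660e-02]
 [ 5.549e-01 -1.000e-02  3.540e-02]
 [ 5.565e-01 -1.000e-02  3.660e-02]
 [ 5.519e-01 -1.140e-02  3.640e-02]
 [ 5.535e-01 -1.140e-02  3.680e-02]
 [ 5.550e-01 -1.140e-02  3.700e-02]
 [ 5.563e-01 -1.150e-02  3.470e-02]
 [ 5.519e-01 -1.290e-02  3.690e-02]
 [ 5.533e-01 -1.290e-02  3.590e-02]
 [ 5.549e-01 -1.290e-02  3.620e-02]
 [ 5.564e-01 -1.290e-02  3.660e-02]
 [ 5.504e-01 -1.430e-02  3.690e-02]
 [ 5.520e-01 -1.430e-02  3.770e-02]
 [ 5.532e-01 -1.440e-02  3.560e-02]
 [ 5.548e-01 -1.440e-02  3.590e-02]]
```

View pics/crop.png

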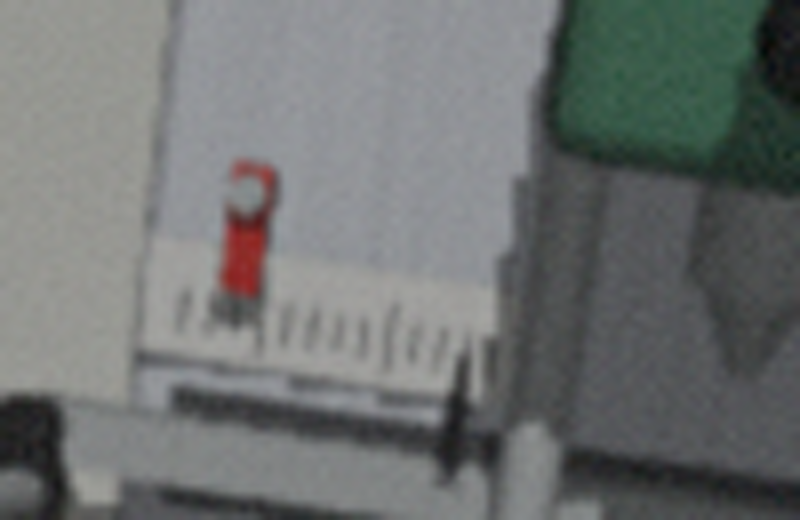

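```bash
cat >> h.py <<'E'
PSI=-.160; O=np.array([.6248,-.1256])
X=np.array([np.cos(PSI),np.sin(PSI)]);Y=np.array([-X[1],X[0]])
def sl(p): d=np.asarray(p)[...,:2]-O; return np.stack([d@X,d@Y,np.asarray(p)[...,2]],-1)
def wd(x,y,z): return np.r_[O+x*X+y*Y,z]
E
python3 - <<'E'
from h import *
import pickle
manip.movep([.575,-.075,.19],qd(1.57+PSI))
c=wrist();pickle.dump(c,open('w2.pkl','wb'))
S=sl(cloud(c));im=c['image']
# rectified orthographic picture of scale region on plane z=.036: x -.13..0.03,y .03...16, 4px/mm
K=np.array(c['mtx']);
src=[(x,y) for x in(-.13,.03) for y in(.04,.15)]
uv=np.float32([proj(c,wd(x,y,.036)) for x,y in src])
H=cv2.getPerspectiveTransform(uv,np.float32([((x+.13)*5000,(.15-y)*5000) for x,y in src]))
o=cv2.warpPerspective(im,H,(800,550),flags=cv2.INTER_CUBIC);cv2.imwrite('pics/rect.png',o)
# tail front: spindle points
m=(np.abs(S[...,0])<.014)&(S[...,1]>.07)&(S[...,1]<.13)&(S[...,2]>.085)&(S[...,2]<.112)
P=S[m];print('tip',len(P));
if len(P): i=P[:,1].argsort();print(P[i[:15]].round(4))
hsv=cv2.cvtColor(im,cv2.COLOR_BGR2HSV);m=((hsv[...,0]<8)|(hsv[...,0]>172))&(hsv[...,1]>120)&(hsv[...,2]>60)&(np.abs(S[...,0]+.09)<.05)&(np.abs(S[...,1]-.1)<.06)
print('red',m.sum(),np.nanmedian(S[m],0),np.nanmin(S[m],0),np.nanmax(S[m],0))
# dark pointer pixels
m=(im.max(2)<45)&(np.abs(S[...,0]+.035)<.03)&(S[...,1]>.05)&(S[...,1]<.11)&(S[...,2]>.025)&(S[...,2]<.06)
P=S[m];print('ptr',len(P));i=(-P[:,1]).argsort();print(P[i[:25]].round(4))
print(status.get_state()['time'])
E
```

```text
tip 783
[[-0.0015  0.0961  0.0955]
 [-0.0002  0.0963  0.0974]
 [ 0.0016  0.0963  0.0975]
 [-0.0012  0.0963  0.098 ]
 [ 0.0006  0.0963  0.0981]
 [-0.0018  0.0971  0.0965]
 [ 0.0025  0.0971  0.0972]
 [ 0.0015  0.0972  0.0978]
 [-0.0013  0.0972  0.0981]
 [-0.0004  0.0972  0.0984]
 [ 0.0003  0.0972  0.0988]
 [-0.0025  0.0979  0.0951]
 [-0.002   0.098   0.0972]
 [-0.0012  0.098   0.0975]
 [-0.0005  0.0981  0.0982]]
red 85 [-0.08763375  0.09847391  0.03615451] [-0.09181398  0.09078222  0.03462171] [-0.08507696  0.11332197  0.03768258]
ptr 57
[[-0.0443  0.0846  0.0399]
 [-0.0442  0.0835  0.0395]
 [-0.0443  0.0826  0.0417]
 [-0.0442  0.0814  0.0407]
 [-0.0443  0.0793  0.0416]
 [-0.0442  0.0781  0.0408]
 [-0.0442  0.077   0.0406]
 [-0.0453  0.0769  0.0401]
 [-0.0442  0.0758  0.04  ]
 [-0.0453  0.0757  0.0397]
 [-0.0453  0.0748  0.0407]
 [-0.0453  0.0737  0.0408]
 [-0.0441  0.0735  0.04  ]
 [-0.0442  0.0726  0.0414]
 [-0.0452  0.0724  0.0399]
 [-0.0441  0.0715  0.041 ]
 [-0.0452  0.0714  0.0405]
 [-0.043   0.0713  0.0398]
 [-0.0061  0.0706  0.0344]
 [-0.0198  0.0705  0.0342]
 [-0.0151  0.0704  0.0335]
 [-0.043   0.0704  0.0418]
 [-0.0082  0.0704  0.0333]
 [-0.0116  0.0704  0.0333]
 [-0.0452  0.0703  0.0406]]
4.45
```

View pics/rect.png

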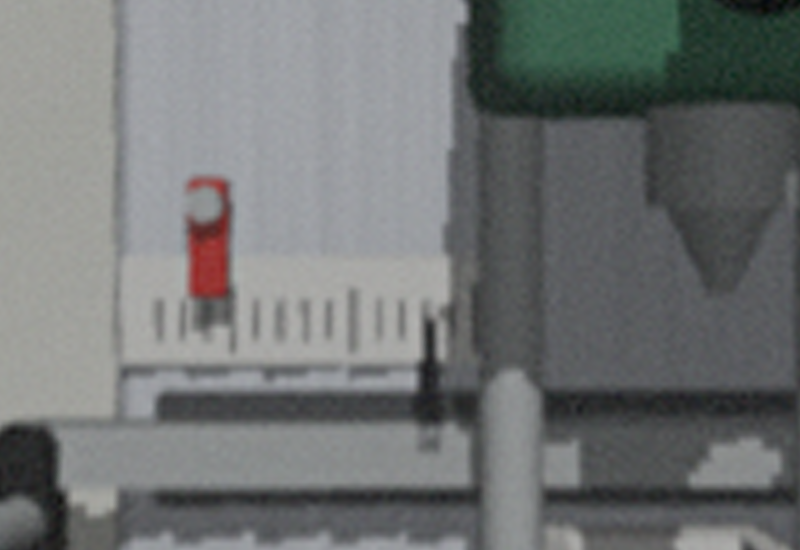

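The rectified view (5 px/mm) puts the rider centre at x=209 px and the pointer tip at x=430 px, a gap of about 44.2 mm. The tail tip is at slicer y≈96 mm, so the tailstock stands at about 18 mm. Both fit the ranges given. Next I look at the radish.

```bash
python3 - <<'E'
from h import *
import pickle
d=np.array([np.cos(2.654),np.sin(2.654)])
p=np.array([.487,.341])-.04*d
manip.movep([p[0],p[1],.21],qd(2.654))
c=wrist();pickle.dump(c,open('w3.pkl','wb'))
W=cloud(c);cv2.imwrite('pics/w3.png',c['image'])
b=W[(W[...,2]>.047)&(W[...,2]<.09)&(np.hypot(W[...,0]-.487,W[...,1]-.341)<.09)]
r=cv2.minAreaRect(b[:,:2].astype(np.float32)*1000);print(len(b),r,np.percentile(b[:,2],[50,99]),b.mean(0))
m=b[:,:2].mean(0);u,s,vt=np.linalg.svd(b[:,:2]-m,full_matrices=False);pr=(b[:,:2]-m)@vt.T
lo,hi=np.percentile(pr,[.5,99.5],axis=0);print(vt,lo,hi,m+((lo+hi)/2)@vt, np.degrees(np.arctan2(vt[0,1],vt[0,0])))
print(status.get_state()['time'])
E
```

```text
5183 ((489.3122863769531, 342.0434875488281), (49.7048225402832, 129.82968139648438), 62.28105163574219) [0.06768756 0.07160486] [0.48553005 0.34388151 0.06592856]
[[ 0.8859877  -0.46370873]
 [ 0.46370873  0.8859877 ]] [-0.06013169 -0.02417587] [0.06791272 0.02434952] [0.48901726 0.34215436] -27.626685261891943
5.9833
```

View pics/w3.png

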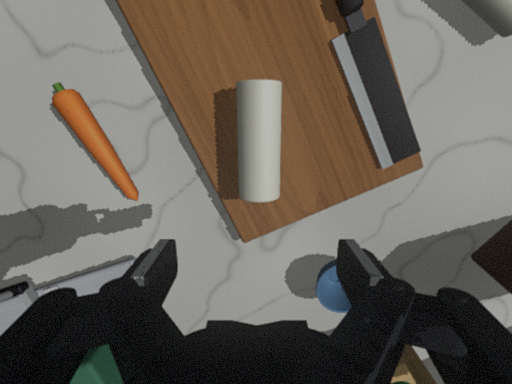

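The board radish measures 130 x 50 mm in the enlarged view (260,140), between the small and large ones, so it is confirmed. Grasping and laying it now.

```bash
python3 - <<'E'
from h import *
a=np.radians(152.35);d=np.array([np.cos(a),np.sin(a)]);p=np.array([.489,.342])-.010*d
q=qd(a)
manip.movep([*p,.11],q)
manip.servo_line([*p,.037],max_speed=.12)
manip.grip(0.2)
s=status.get_state();print(s['gripper_width'],s['grip_force'],s['tool_pos'],s['time'])
manip.servo_line([*p,.22],max_speed=.25)
b=np.pi/2+PSI;qs=qd(b)
manip.movep(wd(0,.010,.22),qs)
print(status.get_state()['gripper_width'],status.get_state()['time'])
c=wrist();cv2.imwrite('pics/w4.png',c['image'])
t=viewer.capture('top');Sx=sl(cloud(dict(t)))
m=(Sx[...,2]>.215)&(Sx[...,2]<.27)&(np.abs(Sx[...,0])<.03)&(np.abs(Sx[...,1])<.12)
S=sl(cloud(c));w=(np.abs(S[...,0])<.03)&(S[...,1]>0.02)&(S[...,1]<.11)&(S[...,2]>.19)&(S[...,2]<.27)
P=S[w];print(len(P),np.percentile(P,[1,50,99],axis=0).round(4))
E
```

```text
0.5271991022915437 59.041555523872375 [0.498159   0.33742742 0.03838561] 7.7167
0.5261530550625471 10.3167
13504 [[-0.0266  0.0207  0.2339]
 [ 0.0003  0.0544  0.2494]
 [ 0.0271  0.0862  0.2667]]
```

View pics/w4.png

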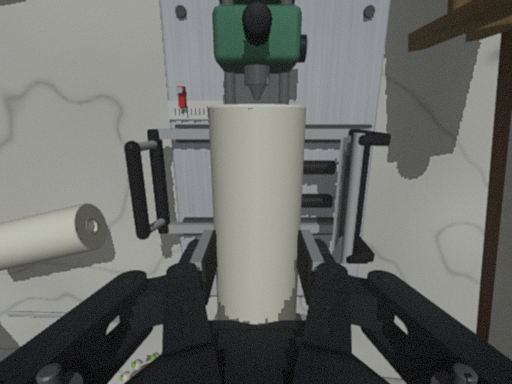

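The radish is held straight, its far end at pixel row 105, in line with the tail tip. I check the tilt and lower it onto the rests.

```bash
python3 - <<'E'
from h import *
c=wrist();S=sl(cloud(c));P=S[(np.abs(S[...,0])<.006)&(S[...,1]>.025)&(S[...,1]<.088)&(S[...,2]>.2)]
k=np.polyfit(P[:,1],P[:,2],1);print('tilt',k, np.polyval(k,[.02,.085]))
if abs(k[0])<.08:
    qs=qd(np.pi/2+PSI)
    manip.servo_line(wd(0,.010,.110),ori=qs,max_speed=.2)
    h=manip.servo_line(wd(0,.010,.085),max_speed=.03,contact_N=6)
    s=status.get_state();print(h,s['tool_pos'],sl(s['tool_pos']),s['ft_force'],s['time'])
E
```

```text
tilt [-0.00530224  0.25179954] [0.25169349 0.25134885]
True [ 0.62633981 -0.11591032  0.08707209] [-2.35971858e-05  9.81123806e-03  8.70720919e-02] [ 0.0646649  -0.03372267  3.92779918] 11.8833
```

```bash
python3 - <<'E'
from h import *
manip.grip(0.85)
manip.servo_line(wd(0,.010,.21),max_speed=.2)
c=wrist();cv2.imwrite('pics/w5.png',c['image']);S=sl(cloud(c))
P=S[(np.abs(S[...,0])<.03)&(S[...,1]>-.06)&(S[...,1]<.1)&(S[...,2]>.1)&(S[...,2]<.13)]
print(len(P),np.percentile(P,[.5,50,99.5],axis=0).round(4))
Q=P[np.abs(P[:,0])<.006];print(np.polyfit(Q[:,1],Q[:,2],1))
U=P[P[:,2]>.1];print('axis slope',np.polyfit(U[:,1],U[:,0],1))
K=S[(S[...,2]>.148)&(S[...,2]<.165)&(np.abs(S[...,0])<.03)&(S[...,1]>.1)&(S[...,1]<.2)];print('knob',(K.max(0)+K.min(0))/2,len(K))
print(status.get_state()['time'])
E
```

```text
6546 [[-0.0233 -0.0438  0.1007]
 [ 0.0004  0.0275  0.1165]
 [ 0.0246  0.0846  0.1207]]
[0.00802365 0.11881617]
axis slope [-0.00176484  0.00064363]
knob [0.00022114 0.14553632 0.15301441] 846
13.0833
```

View pics/w5.png

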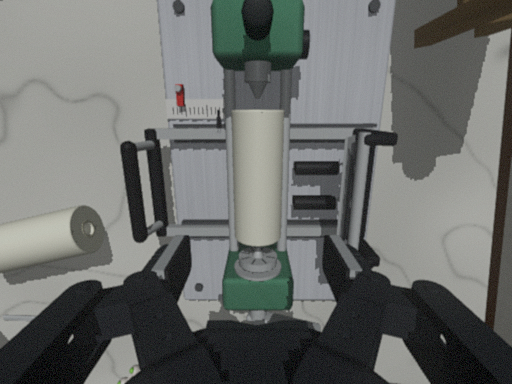

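The radish lies level on both rests, with the drive centre at (258,255) and the tail tip at (258,90) in line with its ends. Now I close the tailstock.

```bash
python3 - <<'E'
from h import *
y0=.148
manip.movep(wd(0,y0,.20),qd(np.pi/2+PSI))
manip.servo_line(wd(0,y0,.136),max_speed=.15)
manip.grip(0.0)
s=status.get_state();a=sl(s['tool_pos']);print(s['gripper_width'],a,s['ft_force'])
h=manip.servo_line(wd(0,y0-.036,.136),max_speed=.06,contact_N=25)
s=status.get_state();print(h,sl(s['tool_pos']),s['ft_force'])
h=manip.servo_line(wd(0,y0-.050,.136),max_speed=.02,contact_N=22)
s=status.get_state();print(h,sl(s['tool_pos']),s['ft_force'],s['time'])
t=dict(viewer.capture('top'));sd=dict(viewer.capture('side'))
S=sl(cloud(sd))
E
```

```text
0.21753620784337602 [-0.00024031  0.1480622   0.13699392] [-2.53313304 -0.53981276  6.12577935]
False [-0.00017202  0.11265587  0.13697566] [-2.17607613  2.88690891  5.88181333]
True [-0.00019713  0.10420418  0.13698668] [-0.24951612  2.65165159  3.74163654] 16.2083
```

```bash
python3 - <<'E'
from h import *
s=status.get_state();print(sl(s['tool_pos']),s['ft_force'])
manip.grip(0.6)
manip.servo_line(wd(0,.104,.20),max_speed=.15)
manip.servo_line(wd(0,.03,.21),max_speed=.2)
c=wrist();S=sl(cloud(c));im=c['image'];cv2.imwrite('pics/w6.png',cv2.resize(im[60:330,170:350],(533,800))[:600])
P=S[(np.abs(S[...,0])<.03)&(S[...,1]>-.08)&(S[...,1]<.066)&(S[...,2]>.1)&(S[...,2]<.128)]
Q=P[np.abs(P[:,0])<.006];print(np.polyfit(Q[:,1],Q[:,2],1),np.percentile(Q,[1,99],axis=0))
# green tail top
g=(im[...,1]>im[...,2]*1.3)&(im[...,1]>im[...,0]*1.1)&(np.abs(S[...,0])<.05)&(S[...,1]>.05)&(S[...,1]<.2)&(S[...,2]>.11)&(S[...,2]<.122)
r=cv2.minAreaRect(S[g][:,:2].astype(np.float32)*1000);print(r)
print(status.get_state()['time'])
E
```

```text
[-0.00019102  0.10420453  0.13698093] [0.08857202 3.63344125 5.80214385]
[-0.00457029  0.11896792] [[-0.00563605 -0.07956364  0.10277109]
 [ 0.00590149  0.06391806  0.12145673]]
((1.0020790100097656, 104.2249984741211), (74.66779327392578, 43.53462600708008), 0.09672072529792786)
17.875
```

View pics/w6.png

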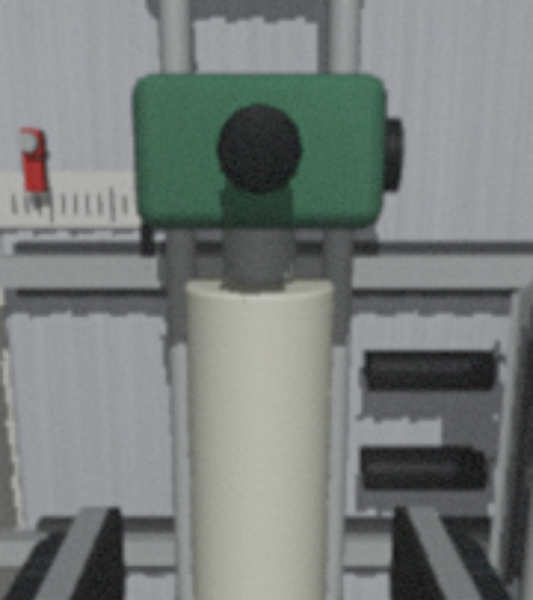

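The tail cone is seated in the radish end at (258,285). I check that the drive-disc end is flush.

```bash
python3 - <<'E'
from h import *
manip.movep(wd(-.06,-.03,.21),qd(np.pi/2+PSI))
c=wrist();S=sl(cloud(c));im=c['image']
u,v=proj(c,wd(0,-.065,.11));u,v=int(u),int(v)
cv2.imwrite('pics/w7.png',cv2.resize(im[max(0,v-70):v+50,u-70:u+70],(700,600),interpolation=cv2.INTER_CUBIC))
for y in np.arange(-.082,-.05,.002):
    P=S[(np.abs(S[...,0])<.006)&(np.abs(S[...,1]-y)<.001)&(S[...,2]>.03)];print(round(y,3),len(P),np.nanmedian(P[:,2]).round(4) if len(P) else None,end='; ')
P=S[(np.abs(S[...,0])<.004)&(S[...,2]>.114)&(S[...,2]<.125)&(S[...,1]>-.07)&(S[...,1]<.078)];print('\nradish y',np.percentile(P[:,1],[.5,99.5]))
print(status.get_state()['time'])
E
```

```text
-0.082 0 None; -0.08 4 0.1117; -0.078 0 None; -0.076 3 0.1162; -0.074 8 0.1164; -0.072 9 0.116; -0.07 12 0.1162; -0.068 9 0.1167; -0.066 23 0.1196; -0.064 22 0.1195; -0.062 24 0.1194; -0.06 24 0.1194; -0.058 24 0.1197; -0.056 23 0.1196; -0.054 25 0.1196; -0.052 20 0.1194; 
radish y [-0.0686839   0.06186157]
18.3583
```

View pics/w7.png

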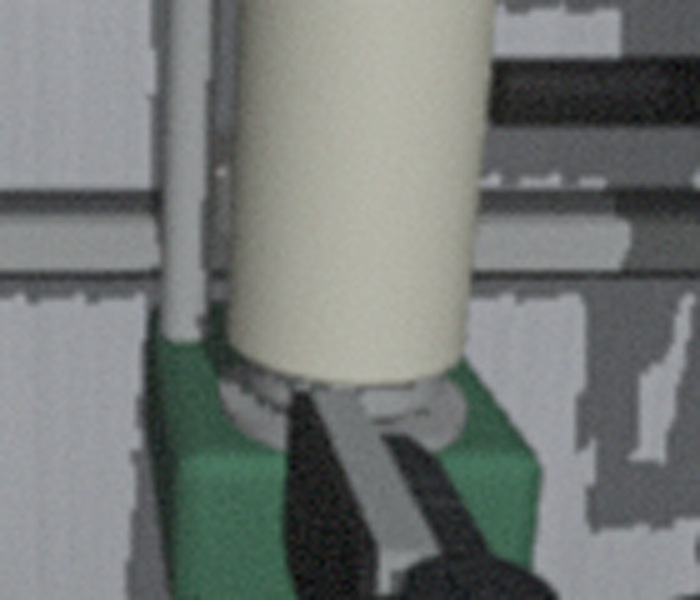

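The disc end shows no gap at (350,385) in the crop: the height steps straight from 119.5 to 116 mm at the disc face. Now the handle.

```bash
python3 - <<'E'
from h import *
q=qd(np.pi/2+PSI)
manip.movep(wd(-.135,0,.17),q)
h=manip.servo_line(wd(-.135,0,.071),ori=q,max_speed=.12,contact_N=15)
manip.grip(0.0)
s=status.get_state();print(h,s['gripper_width'],s['grip_force'],sl(s['tool_pos']),s['ft_force'])
manip.servo_line(wd(-.179,0,.071),max_speed=.04)
manip.dwell(.3)
s=status.get_state();f=s['ft_force'];print(s['gripper_width'],sl(s['tool_pos']),f,f[:2]@X,s['time'])
c=wrist();im=c['image']
cv2.imwrite('pics/w8.png',im)
import pickle;pickle.dump(c,open('w8.pkl','wb'))
t=dict(viewer.capture('top'));pickle.dump(t,open('t8.pkl','wb'));sd=dict(viewer.capture('side'));pickle.dump(sd,open('s8.pkl','wb'))
src=[(x,y) for x in(-.13,.03) for y in(.04,.15)]
for n,k in(('w',c),('t',t),('s',sd)):
    uv=np.float32([proj(k,wd(x,y,.038)) for x,y in src]);print(n,uv.round(0).tolist())
E
```

```text
False 0.1029651664675972 51.05482041835785 [-1.34908690e-01 -1.73497973e-05  7.16389963e-02] [-2.28609075 -0.14034879  4.74453168]
0.10581577004325506 [-1.76045466e-01 -8.37700741e-05  7.17540413e-02] [ 9.30298995 -1.28444642 -2.37184039] 9.388801193203955 21.8167
w [[322.0, 161.0], [334.0, -27.0], [549.0, 161.0], [606.0, -25.0]]
t [[288.0, 201.0], [257.0, 196.0], [295.0, 156.0], [264.0, 151.0]]
s [[262.0, 191.0], [249.0, 208.0], [226.0, 181.0], [211.0, 196.0]]
```

View pics/w8.png

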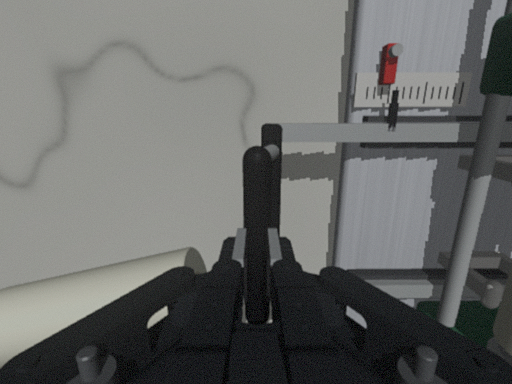

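The scale is visible: the rider is at (389,65) and the pointer tip at (395,93), about 2–3 mm short. The arm gave about 3 mm to the springs. I measure and correct.

```bash
cat > m.py <<'E'
from h import *
def meas(c,nm=None):
    im=c['image'];S=sl(cloud(c));hsv=cv2.cvtColor(im,cv2.COLOR_BGR2HSV)
    m=((hsv[...,0]<8)|(hsv[...,0]>172))&(hsv[...,1]>110)&(hsv[...,2]>50)&(S[...,1]>.085)&(S[...,1]<.125)&(np.abs(S[...,0]+.09)<.03)
    # rider edges at its near part; pointer: dark pixels above scale
    R_=S[m];rr=R_[R_[:,1]<.105];n=(im.max(2)<60)&(np.abs(S[...,0]+.085)<.02)&(S[...,1]>.07)&(S[...,1]<.088)&(S[...,2]>.036)&(S[...,2]<.047)
    P=S[n];print('rider',len(rr),(np.percentile(rr[:,0],[2,50,98])).round(4),rr[:,2].mean().round(4),'ptr',len(P),np.percentile(P,[2,50,98],axis=0).round(4).tolist())
    src=[(x,y) for x in(-.115,-.055) for y in(.07,.115)]
    uv=np.float32([proj(c,wd(x,y,.038)) for x,y in src])
    H=cv2.getPerspectiveTransform(uv,np.float32([((x+.115)*10000,(.115-y)*10000) for x,y in src]))
    if nm: cv2.imwrite(nm,cv2.warpPerspective(im,H,(600,450),flags=cv2.INTER_CUBIC))
E
python3 - <<'E'
from m import *
import pickle
meas(pickle.load(open('w8.pkl','rb')))
manip.servo_line(wd(-.1822,0,.071),max_speed=.02);manip.dwell(.3)
s=status.get_state();print(sl(s['tool_pos']),s['ft_force'],s['gripper_width'],s['time'])
meas(wrist(),'pics/w9.png')
E
```

```text
rider 301 [-0.0933 -0.0899 -0.086 ] 0.036 ptr 176 [[-0.0883, 0.0701, 0.0387], [-0.0862, 0.0763, 0.0406], [-0.0837, 0.0855, 0.0419]]
[-1.79110356e-01 -1.02281591e-04  7.17714649e-02] [ 9.43424971 -1.2182637  -3.20390998] 0.1017082409552254 22.575
rider 302 [-0.0933 -0.09   -0.0861] 0.036 ptr 183 [[-0.0915, 0.0701, 0.0383], [-0.0894, 0.0763, 0.0407], [-0.0867, 0.0855, 0.0421]]
```

View pics/w9.png

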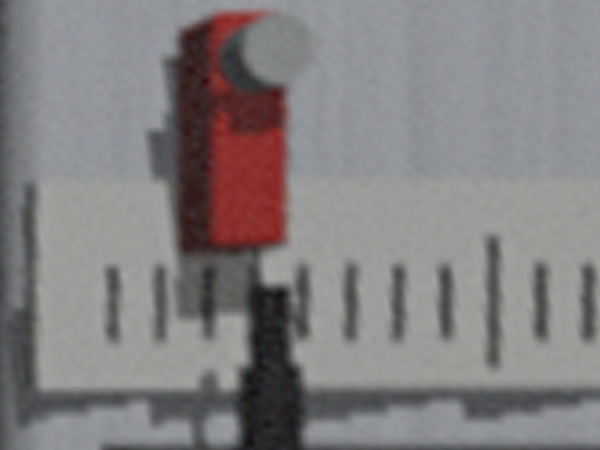

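Pointer and rider now agree to about 1 mm. I make one small trim and hand in.

```bash
python3 - <<'E'
from m import *
manip.servo_line(wd(-.1828,0,.071),max_speed=.01);manip.dwell(.3)
s=status.get_state();print(sl(s['tool_pos']),s['gripper_width'],s['time']);meas(wrist())
print(manip.job_done())
E
```

```text
[-1.79483175e-01 -9.99555988e-05  7.17814347e-02] 0.10217305943531498 23.175
rider 314 [-0.0932 -0.0902 -0.086 ] 0.036 ptr 181 [[-0.0918, 0.0701, 0.0389], [-0.0897, 0.0763, 0.0407], [-0.0869, 0.0855, 0.0422]]
the job is handed in; nothing more can be done
None
```

The radish is pinched between the centres, flush on the drive disc, and the gripper holds the carriage handle about 44.5 mm out with the pointer within about 1 mm of the red rider's middle; the job was handed in at 23 s, with no verdict returned.

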